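# Test the conference camera's joystick

## Robot

A 7-joint arm with a two-finger parallel gripper is mounted at the origin on the work surface. World frame = base frame: x ahead of the robot, y to its left, z up, the work surface at z = 0. Lengths are in m, angles in rad, forces in N, time in s.
With the tool pointing down it reaches from about 0.4 to 0.875 m from the base axis. Payload 4.4 kg.
Tool frame: the origin (TCP) lies midway between the tips of the shut fingers; the grasp point (between the pads) lies 19 mm behind it; z points along the fingers, y is the direction in which the jaws open and shut (so a half turn about z gives the same grasp; the last joint's range is limited). The gripper opens to 85 mm and grips with 20 to 120 N. Pads are 22 mm wide; open, the fingers measure 114 mm over their backs; the gripper's body (76 mm by 85 mm) begins 54 mm behind the grasp point. The pads swing forward as they close: fully open they stand 13 mm farther back than shut.
Start: joints at [-1.254, 0.628, 0.038, 1.517, -0.027, 0.996, -0.02], TCP at [0.243, 0.603, 0.231] pointing down, gripper open.
Joint ranges: [-3.06, 3.06], [-0.37, 2.12], [-1.25, 1.32], [0.18, 2.47], [-1.1, 4.24], [0.23, 1.98], [-2.94, 2.94]. Speed limits (rad/s): [2.57, 2.57, 3.14, 3.14, 3.14, 3.14, 3.14].

## Interface

Orientations are given as a unit quaternion [w, x, y, z].
In Python, from rig import ctrl gives the robot as it stands.
- The arm moves only by the tool step_arm, never from a script. Its argument "series" is a list that holds one entry, the list of rows, each a list of 4 numbers: the shift along the tool's x, y, z in units of 0.04 m (1.0 is 0.04 m), then the turn about the tool's z in units of 0.1 rad (1.0 is 0.1 rad). In form: [[[dx, dy, dz, yaw], ...]]. A call has 1 to 5 rows; each row shifts and turns the commanded pose from where the row before left it, along the tool's axes as they then stand; what a row does not reach is not made up. A row lasts 1/10 s, in which the tool goes at most 50 mm and 8.59 degrees, less where a joint would pass 70% of its speed; a pose out of reach is approached as far as the arm can. A call with a number of a shift or a turn outside -1 to 1 is refused whole. A call with a gripper value outside its range is refused whole. "fingers" is the opening, from -1 (shut) to 1 (fully open), set as the call begins (left out, the last holds). The fingers move at their own pace and stop on an object; "force" is the grip in N (left out, the last holds). Time passes only in rows, so rows that do not move let the fingers close. It gives the time, the measured TCP pose, the force and the opening at its end, in the units of the state.
- ctrl.observe(): the state, without advancing time (a new reading comes with each control period).
- ctrl.snapshot(name): name is "side" or "top" or "wrist"; returns a dict with "frame" (400x640x3 uint8, blue, green, red), "vertical_fov" (degrees; the focal length in pixels is half the picture's height over the tangent of half this angle, whatever the lens; pixels are square), "cx", "cy" (the principal point, pixels), "cam_to_world" (4x4, takes a point from camera to world coordinates); the wrist camera has in their place "tool_from_camera" (4x4, takes a point from camera to tool coordinates, whose origin is the TCP and whose axes are the flange's). Camera axes: x right, y down, z forward; pixel columns grow to the right and rows downward; lengths in m; the calibration is good to about 2 mm. The wrist camera is an equidistant fisheye: a pixel r from the principal point sees the ray r / f radians off the axis. A picture is of the moment at which its call begins: read the wrist's pose just before it. There is no depth.
- ctrl.hand_in(): hands the job in, once; it reports no verdict.
The state is a dict: "time_s": time; "q": joint angles; "joint_velocities": joint speeds; "tau": joint torques, N m; "ee_pos": TCP position; "orientation": TCP orientation; "force": force on the tool from outside, world axes, zero at the start; "torque": the same for the moment, N m; "grip_width": opening from 0.0 (shut) to 1.0 (fully open).
Only numpy, scipy, OpenCV 4.12 (cv2) and the standard library are available. Lean on these libraries where they do the work, as an engineer would, in place of code of your own. Each camera call takes 0.05 s, during which the arm holds its last target.

## Task

Before the video call, test the conference camera: tilt its blue-knobbed joystick fully and straight towards the green mark on its own console, and no other way, hold it there for two seconds, then let it return upright and let go. Do not touch the other console with the red-knobbed joystick; it works the window blinds.

Things in the scene. Friction and masses are not known exactly. Their poses are not given: they have to be found in the camera images.
- camera_stick (a joint): tilt (rad) of the blue-knobbed joystick towards the green mark of its console: 0 upright, positive towards the green mark, stop at 0.5, negative away from it. The stick also tilts sideways by up to 0.5. Both ways are spring-centred: about 0.5 N m per rad, so some 3 N at the knob at the stop; it comes back upright by itself when let go. The pivot is at the console's centre, 45 mm above the desk and 80 mm below the knob's centre.
- camera_knob (a point): centre of the blue ball knob, 34 mm in diameter, on top of a 10 mm steel shaft; 125 mm above the desk with the stick upright, straight above the pivot. Its console is a fixed grey box, 140 x 140 mm and 50 mm high, with a black top face, turned up to 60 degrees either way from having its green mark on the robot's left (+y).
- camera_mark (a point): the green mark, a 22 mm round green disc on the top face of the blue stick's console (the other three sides have only small white dots); centre 52 mm above the desk and 51 mm from the pivot horizontally. Its y axis points from the pivot outwards through the mark (the way to tilt), x is level and square to it (sideways), z is up.
- blinds_console: the other console, the same box with its own green mark but a red ball knob on its joystick, to be left untouched; origin at the centre of its underside, its own green mark at +y. Its red knob too is 34 mm in diameter, 125 mm above the desk over the origin.
Not all that is in view belongs to the job. What is shaped like the part that bears camera_stick but pink or turquoise is not meant.

How it is judged:
On the way:
1. the blue-knobbed stick is tilted at least 0.38 rad towards the green mark, less than 18 mm sideways at the knob, for 1.2 s (value of joint camera_stick above 0.38 rad and x of camera_knob in the frame of camera_mark between -0.018 and 0.018 m), for 1.2 s.
At the end, for the whole second after the job is handed in: After the hold, the blue-knobbed stick is let go and stands at rest upright, within 0.1 rad towards or away from the green mark and within 10 mm sideways at the knob (value of joint camera_stick between -0.1 and 0.1 rad and x of camera_knob in the frame of camera_mark between -0.01 and 0.01 m and velocity of joint camera_stick between -0.1 and 0.1 rad/s); the robot touches nothing.
It fails at once if the blue-knobbed stick is driven more than 0.3 rad away from the green mark, or more than 30 mm sideways at the knob (value of joint camera_stick below -0.3 rad or x of camera_knob in the frame of camera_mark above 0.03 m or x of camera_knob in the frame of camera_mark below -0.03 m).
It fails at once if the robot touches the red-knobbed console or its stick (more than 0.5 N) (contact force between any of the fingers, the arm and blinds_console above 0.5 N).
It also fails if it takes over 40 s, if anything falls off the work surface, if the arm or the gripper's body presses on something with over 40 N, if the wrist force passes 120 N, or if a joint passes its speed limit or range.

## Working session

There is one attempt and no reset: what is moved stays moved. The work goes in short steps, Python scripts to look and compute and a tool call to move; the robot and the scene stay as the last step left them, time stands still between calls to the robot, and variables do not carry over. Pictures are saved under pics/ and viewed, and the job is handed in when it is done.

Besides the shell and the picture viewer there is one more tool, called as name([rows], argument=value, ...), one row to a line, values as JSON. step_arm: Moves the arm, as the interface text tells. Its arguments: {"type":"object","properties":{"series":{"type":"array","items":{"type":"array","items":{"type":"array","items":{"type":"number","minimum":-1,"maximum":1}}}},"fingers":{"type":"number"},"force":{"type":"number"}},"required":["series"]}

```bash
ls; mkdir -p pics
python3 - <<'E'
from rig import ctrl
import cv2,numpy as np,pickle
s=ctrl.observe(); print(s)
d={}
for n in ["side","top","wrist"]:
    c=ctrl.snapshot(n); d[n]=c; cv2.imwrite(f"pics/{n}0.png",c["frame"])
    print(n,{k:v for k,v in c.items() if k!="frame"})
pickle.dump((s,d),open("s0.pkl","wb"))
E
```

```text
pics
{'time_s': 0.0, 'q': array([-1.2538302 ,  0.62933149,  0.03845183,  1.51837585, -0.0270087 ,
        0.99630175, -0.01997352]), 'joint_velocities': array([-1.98259627e-03, -5.15470220e-04,  3.80430630e-04,  1.23185235e-03,
        6.15224909e-04, -6.55492355e-05, -7.07203451e-06]), 'tau': array([-8.93795077e-04, -5.63411701e+01,  1.22587178e+00, -1.93439555e+01,
        1.10212711e-02,  1.03773750e-02,  9.01685723e-06]), 'ee_pos': array([0.24250836, 0.60238856, 0.23039625]), 'orientation': array([-1.69232776e-04,  1.90210136e-01,  9.81742942e-01, -9.33885542e-04]), 'force': array([ 0.07560139, -0.12731304,  0.37612031]), 'torque': array([ 0.00867097, -0.0110613 ,  0.02503186]), 'grip_width': 1.0016368310094093}
side {'vertical_fov': 56.22526037296814, 'cx': 318.09967187118, 'cy': 203.51378202624292, 'cam_to_world': array([[ 9.36793628e-01, -2.76657896e-01,  2.14191753e-01,
         3.17554289e-01],
       [-3.49882242e-01, -7.41332710e-01,  5.72720027e-01,
        -4.26751838e-01],
       [ 3.39834759e-04, -6.11462363e-01, -7.91273444e-01,
         7.11286401e-01],
       [ 0.00
[... 181 characters left out ...]
array([[ 0.00882621, -0.99231354,  0.12343391,  0.39699459],
       [-0.99935236, -0.00444706,  0.03570832, -0.00332177],
       [-0.03488493, -0.12366914, -0.99171013,  0.81811928],
       [ 0.        ,  0.        ,  0.        ,  1.        ]])}
wrist {'vertical_fov': 65.70646984690485, 'cx': 315.3417560445693, 'cy': 194.56818671029373, 'tool_from_camera': array([[ 5.88879733e-04, -9.58705951e-01, -2.84398581e-01,
         7.24624880e-02],
       [ 9.99998785e-01,  9.74954954e-04, -1.21595578e-03,
         1.14888779e-03],
       [ 1.44301985e-03, -2.84397520e-01,  9.58705361e-01,
        -1.42236225e-01],
       [ 0.00000000e+00,  0.00000000e+00,  0.00000000e+00,
         1.00000000e+00]])}
```

View pics/side0.png

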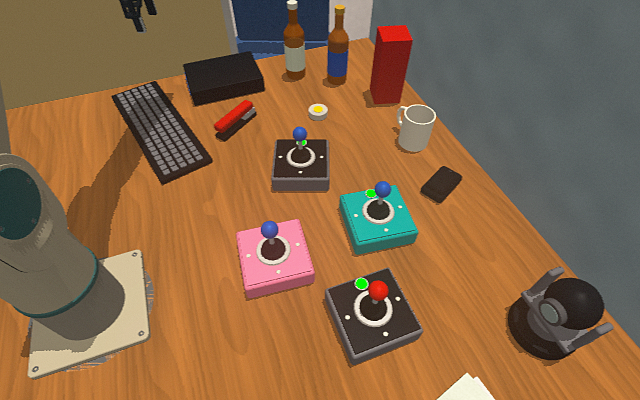

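View pics/top0.png

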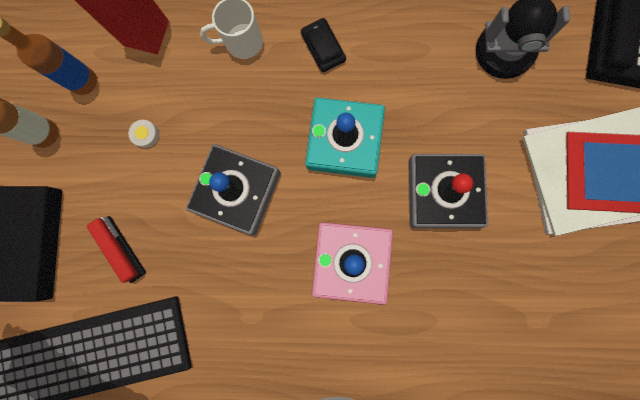

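View pics/wrist0.png

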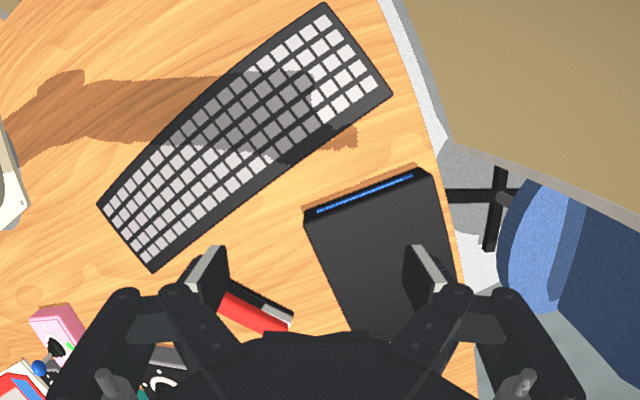

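The top view shows the wanted console with its blue knob at about (219,182) and its mark at (206,179). In the side view they are at (300,134) and (303,143). The pink, turquoise and red-knobbed consoles lie further right.

```bash
cat > h.py <<'E'
import numpy as np,cv2
def ray(c,u,v):
    h=c["frame"].shape[0]; f=h/2/np.tan(np.radians(c["vertical_fov"])/2)
    d=np.array([(u-c["cx"])/f,(v-c["cy"])/f,1.]); T=c["cam_to_world"]
    d=T[:3,:3]@d; return T[:3,3],d/np.linalg.norm(d)
def plane(c,u,v,z):
    o,d=ray(c,u,v); return o+d*(z-o[2])/d[2]
def tri(rs):
    A=np.zeros((3,3));b=np.zeros(3)
    for o,d in rs:
        P=np.eye(3)-np.outer(d,d);A+=P;b+=P@o
    p=np.linalg.solve(A,b); return p,[np.linalg.norm((np.eye(3)-np.outer(d,d))@(p-o)) for o,d in rs]
def blobs(im,lo,hi,box=None,mina=8):
    m=cv2.inRange(cv2.cvtColor(im,cv2.COLOR_BGR2HSV),np.array(lo),np.array(hi))
    if box: 
        k=np.zeros_like(m);x0,y0,x1,y1=box;k[y0:y1,x0:x1]=255;m&=k
    n,l,st,ce=cv2.connectedComponentsWithStats(m)
    out=[]
    for i in range(1,n):
        if st[i,4]>=mina:
            cs,_=cv2.findContours((l==i).astype(np.uint8),0,2); (x,y),r=cv2.minEnclosingCircle(max(cs,key=len))
            out.append((st[i,4],ce[i].round(2),(round(x,1),round(y,1),round(r,1)),st[i,:4]))
    return out
E
python3 - <<'E'
import pickle;from h import *
s,d=pickle.load(open("s0.pkl","rb"))
T,S=d["top"],d["side"]
bx={"top":(170,130,500,320),"side":(220,100,440,400)}
for n in bx:
    for col,lo,hi in [("blue",(105,100,50),(125,255,255)),("green",(50,120,80),(72,255,255)),("red",(0,150,80),(6,255,255))]:
        for b in blobs(d[n]["frame"],lo,hi,bx[n]): print(n,col,*b)
for n,b in [("top",(170,130,300,250)),("side",(250,110,350,210))]:
    x0,y0,x1,y1=b
    cv2.imwrite(f"pics/c_{n}.png",cv2.resize(d[n]["frame"][y0:y1,x0:x1],None,fx=5,fy=5,interpolation=cv2.INTER_CUBIC))
E
```

```text
top blue 20 [345.5 130.4] (345.5, 130.0, 5.5) [340 130  12   2]
top blue 307 [219.07 181.54] (219.0, 181.7, 10.2) [210 172  20  20]
top blue 352 [353.76 264.26] (353.7, 264.3, 10.6) [344 254  21  21]
top green 54 [318.5  132.26] (318.5, 131.5, 4.7) [314 130  10   6]
top green 84 [205.18 178.08] (205.7, 178.3, 5.4) [201 173  10  11]
top green 97 [422.81 189.  ] (422.8, 189.0, 5.5) [418 184  11  11]
top green 98 [324.81 259.81] (324.8, 259.8, 5.5) [320 255  11  11]
top red 332 [462.28 182.86] (462.4, 182.4, 10.7) [452 173  22  20]
side blue 148 [299.2 133.3] (299.1, 133.3, 7.0) [293 127  14  14]
side blue 197 [382.57 188.75] (382.4, 188.9, 8.2) [375 181  16  17]
side blue 210 [268.95 228.41] (269.0, 229.0, 8.6) [261 221  17  16]
side green 16 [303.38 142.  ] (303.0, 142.0, 2.2) [302 140   4   5]
side green 57 [370.6  192.75] (370.5, 193.3, 4.5) [366 189  10   8]
side green 93 [361.11 283.23] (361.2, 283.3, 5.5) [356 278  11  11]
side red 452 [234.43 115.06] (235.5, 117.0, 21.6) [220 100  32  33]
side red 91 [385.29 101.26] (386.0, 100.5, 13.0) [373 100  27   4]
side red 331 [377.88 290.06] (377.8, 290.0, 10.5) [368 280  21  21]
```

```bash
true
```

```text
(no output)
```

View pics/c_top.png

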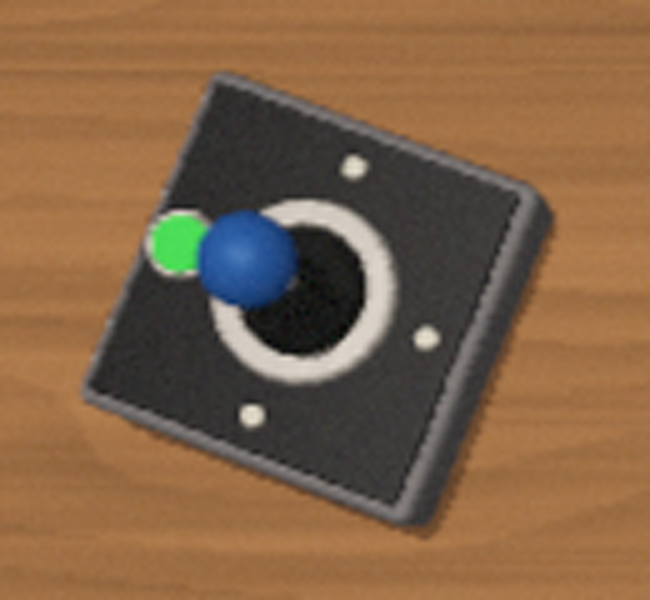

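Run:
```python
import pickle;from h import *
s,d=pickle.load(open("s0.pkl","rb"))
T,S=d["top"],d["side"]
p,e=tri([ray(T,219.07,181.6),ray(S,299.15,133.3)]);print("knob",p,e)
p,e=tri([ray(T,353.7,264.3),ray(S,269,228.8)]);print("pink knob",p,e)
pr,e=tri([ray(T,462.3,182.6),ray(S,377.8,290)]);print("red knob",pr,e)
print("turq",tri([ray(T,345.5,122.3),ray(S,382.4,188.9)]))
pm,e=tri([ray(T,205.7,178.3),ray(S,303.3,142)]);print("mark tri",pm,e, "plane",plane(T,205.7,178.3,.052))
for b in blobs(T["frame"],(0,0,150),(179,70,255),(170,130,300,250),4): print(b, plane(T,*b[1],.0505))
```

```text
knob [0.50649363 0.20362972 0.12658662] [np.float64(1.9345109297443812e-05), np.float64(1.934510929760468e-05)]
pink knob [ 0.36861758 -0.02716553  0.1260915 ] [np.float64(8.323382652484348e-06), np.float64(8.323382652470958e-06)]
red knob [ 0.50606296 -0.20963074  0.1254696 ] [np.float64(0.00024169519271504018), np.float64(0.00024169519271512513)]
turq (array([ 0.61185708, -0.01307295,  0.12516793]), [np.float64(0.00042195159831624594), np.float64(0.000421951598316224)])
mark tri [0.52788338 0.25223998 0.04947965] [np.float64(0.002938357077896269), np.float64(0.0029383570778961942)] plane [0.52456485 0.2519555  0.052     ]
(np.int32(13), array([240.46, 162.85]), (240.5, 162.8, 1.9), array([239, 161,   4,   4], dtype=int32)) [0.55496187 0.18655859 0.0505    ]
(np.int32(381), array([233.55, 189.4 ]), (229.7, 187.3, 18.4), array([212, 170,  37,  36], dtype=int32)) [0.50362117 0.19801997 0.0505    ]
(np.int32(15), array([202.  , 174.67]), (203.5, 176.0, 6.0), array([199, 172,  10,   9], dtype=int32)) [0.53182714 0.25992821 0.0505    ]
(np.int32(4), array([202.5, 183.5]), (202.5, 183.5, 1.6), array([201, 183,   4,   2], dtype=int32)) [0.5147479  0.25817419 0.0505    ]
(np.int32(16), array([254.69, 197.12]), (254.9, 197.0, 2.1), array([253, 195,   5,   5], dtype=int32)) [0.48904114 0.15716008 0.0505    ]
(np.int32(16), array([220. , 212.5]), (220.0, 212.5, 2.1), array([218, 211,   5,   4], dtype=int32)) [0.45949141 0.22221187 0.0505    ]
```

step_arm([
  [[-0.4, -0.3, 0, 0], [-0.75, -0.52, 0, 0], [-0.75, -0.52, 0, 0], [-0.75, -0.52, 0, 0], [-0.75, -0.52, 0, 0]],
], fingers=1, force=40)

```text
time_s: 0.65
ee_pos: [0.3339, 0.4624, 0.2311]
orientation: [-0.0, 0.19, 0.982, -0.0]
force: [0.8, -0.5, -1.0]
grip_width: 1.001
```

step_arm([
  [[-0.75, -0.52, 0, 0], [-0.75, -0.52, 0, 0], [-0.75, -0.52, 0, 0], [-0.75, -0.52, 0, 0], [-0.75, -0.52, 0, 0]],
])

```text
time_s: 1.15
ee_pos: [0.4342, 0.31, 0.2312]
orientation: [-0.0, 0.19, 0.982, -0.0]
force: [0.1, -0.7, -0.4]
grip_width: 0.998
```

step_arm([
  [[-0.75, -0.52, 0, 0], [-0.75, -0.52, 0, 0], [-0.5, -0.4, 0, 0], [0, 0, 0, 0.5], [0, 0, 0, 1]],
])

```text
time_s: 1.65
ee_pos: [0.4868, 0.2266, 0.2311]
orientation: [-0.0, 0.266, 0.964, -0.0]
force: [-0.3, 0.5, 0.3]
grip_width: 1.002
```

step_arm([
  [[0, 0, 0, 1], [0, 0, 0, 1], [0, 0, 0, 1], [0, 0, 0, 1], [0, 0, 0, 1]],
])

```text
time_s: 2.15
ee_pos: [0.4861, 0.228, 0.2311]
orientation: [-0.0, 0.496, 0.869, -0.0]
force: [0.5, -0.5, -0.2]
grip_width: 1.002
```

step_arm([
  [[0, 0, 0, 1], [0, 0, 0, 1], [0, 0, 0, 1], [0, 0, 0, 1], [0, 0, 0, 1]],
])

```text
time_s: 2.65
ee_pos: [0.4861, 0.228, 0.2311]
orientation: [-0.0, 0.695, 0.719, -0.0]
force: [0.9, -0.0, 0.1]
grip_width: 0.997
```

step_arm([
  [[0, 0, 0, 1], [0, 0, 0, 1], [0, 0, 0, 1], [0, 0, 0, 1], [0, 0, 0, 0]],
])

```text
time_s: 3.15
ee_pos: [0.4861, 0.2281, 0.231]
orientation: [0.0, 0.823, 0.568, -0.0]
force: [0.1, -0.0, -0.3]
grip_width: 0.997
```

```bash
cat >> h.py <<'E'
def quat(q):
    from scipy.spatial.transform import Rotation as R
    return R.from_quat([q[1],q[2],q[3],q[0]]).as_matrix()
def wray(c,s,u,v):
    f=c["frame"].shape[0]/2/np.tan(np.radians(c["vertical_fov"])/2)
    x,y=u-c["cx"],v-c["cy"]; r=np.hypot(x,y); t=r/f
    d=np.array([x/r*np.sin(t),y/r*np.sin(t),np.cos(t)])
    M=c["tool_from_camera"]; R=quat(s["orientation"])
    return s["ee_pos"]+R@M[:3,3], R@M[:3,:3]@d
def wplane(c,s,u,v,z):
    o,d=wray(c,s,u,v); return o+d*(z-o[2])/d[2]
E
python3 - <<'E'
from rig import ctrl
import pickle;from h import *
s=ctrl.observe(); c=ctrl.snapshot("wrist"); pickle.dump((s,c),open("s1.pkl","wb")); cv2.imwrite("pics/wrist1.png",c["frame"])
R=quat(s["orientation"]);print(s["time_s"],R.round(4))
for col,lo,hi in [("blue",(105,100,50),(125,255,255)),("green",(50,120,80),(72,255,255)),("white",(0,0,170),(179,40,255))]:
    for b in blobs(c["frame"],lo,hi,None,10)[:12]: print(col,*b, wplane(c,s,*b[1],.125 if col=="blue" else .052).round(4))
E
```

```text
3.15 [[ 3.543e-01  9.351e-01 -5.000e-04]
 [ 9.351e-01 -3.543e-01 -6.000e-04]
 [-8.000e-04 -2.000e-04 -1.000e+00]]
blue 1251 [347.3  208.82] (347.4, 208.9, 20.4) [328 189  40  41] [0.5068 0.2061 0.125 ]
blue 19 [474.05 344.42] (474.0, 344.5, 3.2) [472 342   5   6] [ 0.5997 -0.02    0.125 ]
green 284 [341.05 139.34] (341.1, 139.5, 9.6) [332 130  19  20] [0.5242 0.2537 0.052 ]
green 151 [460.58 273.39] (460.8, 273.6, 7.9) [454 267  14  15] [0.6177 0.0392 0.052 ]
white 439 [375.58   6.36] (375.0, 1.0, 21.0) [354   0  43  15] [0.6087 0.3758 0.052 ]
white 868 [581.1  104.59] (571.4, 97.3, 48.3) [549  54  58  88] [0.8603 0.1989 0.052 ]
white 396 [548.51  82.41] (549.2, 85.9, 22.8) [527  65  46  28] [0.8028 0.241  0.052 ]
white 13 [104.77 116.46] (104.5, 116.0, 4.3) [102 112   6   9] [0.2742 0.3898 0.052 ]
white 35 [109.49 125.2 ] (110.0, 124.5, 6.5) [105 118  10  14] [0.2765 0.3767 0.052 ]
white 125 [308.04 125.42] (309.5, 126.5, 30.5) [279 124  62   5] [0.4973 0.2794 0.052 ]
white 98 [374.85 125.84] (371.5, 128.5, 29.7) [342 124  60   9] [0.5626 0.2552 0.052 ]
white 180 [341.37 138.99] (341.3, 139.3, 12.9) [329 127  26  26] [0.5247 0.254  0.052 ]
white 32 [117.25 136.28] (117.4, 136.4, 5.6) [113 131  11  12] [0.2816 0.3593 0.052 ]
white 15 [279. 138.] (279.0, 138.0, 7.0) [279 131   1  15] [0.4643 0.278  0.052 ]
white 42 [125.07 147.93] (125.5, 148.0, 6.0) [120 142  11  13] [0.2862 0.3417 0.052 ]
white 27 [ 99.89 156.33] (99.5, 156.5, 5.5) [ 96 151   9  12] [0.2432 0.3493 0.052 ]
```

View pics/wrist1.png

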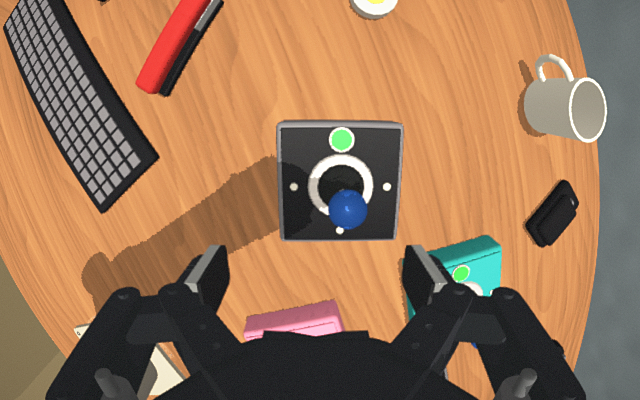

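step_arm([
  [[-0.36, 0.69, 0, 0], [0, 0, 0.5, 0], [0, 0, 0.5, 0], [0, 0, 0, 0]],
])

```text
time_s: 3.6
ee_pos: [0.5052, 0.2042, 0.1892]
orientation: [-0.001, 0.822, 0.569, -0.002]
force: [-1.6, 0.2, -0.7]
grip_width: 0.999
```

Run:
```python
from rig import ctrl
import pickle;from h import *
s=ctrl.observe(); c=ctrl.snapshot("wrist"); S=ctrl.snapshot("side"); cv2.imwrite("pics/wrist2.png",c["frame"]); cv2.imwrite("pics/side2.png",S["frame"])
R=quat(s["orientation"]);print(s["ee_pos"],s["time_s"])
s1,c1=pickle.load(open("s1.pkl","rb"))
for col,lo,hi in [("blue",(105,100,50),(125,255,255)),("green",(50,120,80),(72,255,255))]:
    for b in blobs(c["frame"],lo,hi,None,100): 
        p=wplane(c,s,*b[2][:2],.125 if col=="blue" else .052); print(col,*b,p.round(4),"tool d",(R.T@(p-s["ee_pos"])).round(4))
        u=(347.4,208.9) if col=="blue" else (341.1,139.5)
        q,e=tri([wray(c,s,*b[2][:2]),wray(c1,s1,*u)]);print(q,e)
```

```text
[0.50523559 0.2042035  0.18917156] 3.6
blue 1849 [316.74 207.38] (316.7, 207.4, 24.7) [293 183  49  49] [0.5067 0.2061 0.125 ] tool d [0.0025 0.001  0.0642]
[0.50691801 0.20667822 0.12682328] [np.float64(5.422213075618551e-05), np.float64(5.4222130756181073e-05)]
blue 290 [474.82 357.06] (477.5, 355.5, 13.7) [467 343  18  26] [ 0.6072 -0.0115  0.125 ] tool d [-0.1657  0.1718  0.064 ]
[0.51926049 0.29070897 0.34696941] [np.float64(0.008051839319816168), np.float64(0.008051839319816139)]
green 398 [316.72 126.97] (316.9, 127.2, 11.5) [306 116  23  23] [0.5246 0.2534 0.052 ] tool d [0.0533 0.0013 0.137 ]
[0.52442879 0.25300973 0.04765204] [np.float64(4.7207448818260386e-05), np.float64(4.7207448818410914e-05)]
green 110 [459.8  278.87] (458.9, 279.4, 7.1) [452 274  15  11] [0.6195 0.0418 0.052 ] tool d [-0.1112  0.1647  0.1369]
[0.5174831  0.29750812 0.36260286] [np.float64(0.0050772339082868195), np.float64(0.0050772339082867865)]
```

View pics/wrist2.png

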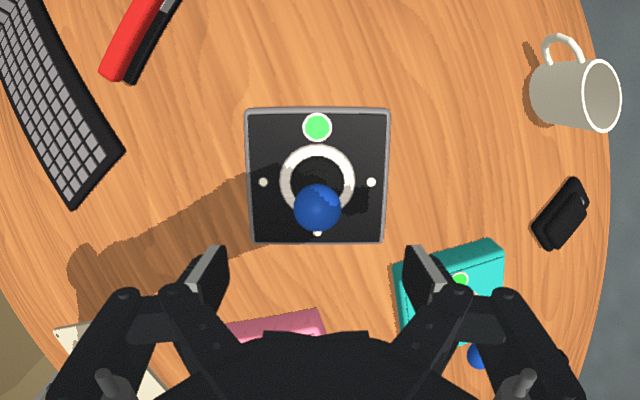

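The knob is centred between the jaws. It measures z = 0.127 from two wrist views, and the mark lies straight along tool x. I'll descend and grip.

step_arm([
  [[0.04, 0.02, 0.5, 0], [0, 0, 0.6, 0], [0, 0, 0.6, 0], [0, 0, 0.44, 0], [0, 0, 0, 0]],
])

```text
time_s: 4.2
ee_pos: [0.5075, 0.2061, 0.1048]
orientation: [-0.0, 0.822, 0.569, -0.001]
force: [-0.5, 0.2, -0.0]
grip_width: 0.996
```

step_arm([
  [[0, 0, 0, 0], [0, 0, 0, 0], [0, 0, 0, 0], [0, 0, 0, 0], [0, 0, 0, 0]],
], fingers=-1, force=35)

```text
time_s: 4.7
ee_pos: [0.5091, 0.2065, 0.1069]
orientation: [-0.0, 0.823, 0.568, 0.001]
force: [-0.3, 0.7, 5.6]
grip_width: 0.371
```

step_arm([
  [[0, 0, 0, 0], [0, 0, 0, 0], [0, 0, 0, 0], [0, 0, 0, 0], [0, 0, 0, 0]],
])

```text
time_s: 5.2
ee_pos: [0.509, 0.2064, 0.1069]
orientation: [-0.0, 0.823, 0.568, 0.001]
force: [-1.0, 0.6, 5.6]
grip_width: 0.376
```

Run:
```python
from rig import ctrl
from h import *
s=ctrl.observe(); c=ctrl.snapshot("wrist"); S=ctrl.snapshot("side")
cv2.imwrite("pics/m3.png",np.vstack([c["frame"][:300,100:540],cv2.resize(S["frame"][60:220,200:420],(440,300))]))
print(s["ee_pos"],s["orientation"],s["force"],s["grip_width"],s["time_s"])
```

```text
[0.50904498 0.20643904 0.10685033] [-2.04679253e-05  8.22804443e-01  5.68323718e-01  1.00036777e-03] [-0.9591651   0.56848797  5.60219984] 0.3758869209161051 5.2
```

View pics/m3.png

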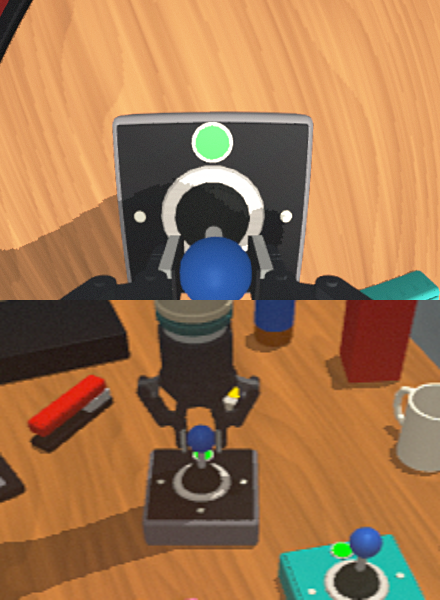

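step_arm([
  [[0.2, 0, 0.01, 0], [0.2, 0, 0.03, 0], [0.19, 0, 0.05, 0], [0.19, 0, 0.07, 0], [0, 0, 0, 0]],
])

```text
time_s: 5.8
ee_pos: [0.5201, 0.2357, 0.0995]
orientation: [0.0, 0.823, 0.569, 0.0]
force: [0.1, -2.0, 6.5]
grip_width: 0.37
```

Run:
```python
from rig import ctrl
from h import *
s=ctrl.observe(); S=ctrl.snapshot("side");T=ctrl.snapshot("top")
cv2.imwrite("pics/m4.png",np.vstack([cv2.resize(T["frame"][100:250,130:350],(440,300)),cv2.resize(S["frame"][60:220,200:420],(440,300))]))
print(s["ee_pos"],s["orientation"],s["force"],s["grip_width"],s["time_s"])
for b in blobs(S["frame"],(105,100,50),(125,255,255),(270,100,330,180)): 
    print(b)
    for z in (.115,.1195): 
        p=plane(S,*b[1],z)-[.507,.2050,.045]; print(z,p, "u",p@[.3543,.9351,0],"s",p@[.9351,-.3543,0])
```

```text
[0.5200897  0.23566698 0.09952547] [3.59020736e-04 8.22519066e-01 5.68737236e-01 4.62875583e-04] [ 0.08845828 -2.03400779  6.46038511] 0.37021057351534636 5.8
(np.int32(148), array([300.54, 126.93]), (300.5, 126.9, 7.1), array([294, 120,  14,  15], dtype=int32))
0.115 [0.01359397 0.03128801 0.07      ] u 0.03407376291646389 s 0.001626379580266127
0.1195 [0.01206169 0.02628424 0.0745    ] u 0.028851851359799417 s 0.001966378541127958
```

View pics/m4.png

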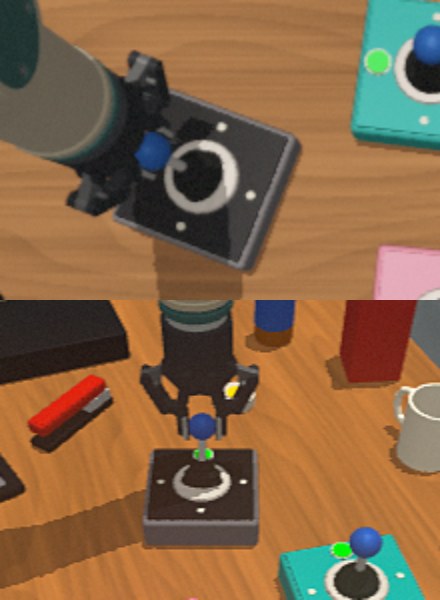

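The stick is at about 0.39 rad, with roughly 2 mm of sideways offset. I'll push to the stop and hold.

step_arm([
  [[0.09, 0, 0.04, 0], [0.1, 0, 0.045, 0], [0, 0, 0, 0], [0, 0, 0, 0], [0, 0, 0, 0]],
])

```text
time_s: 6.4
ee_pos: [0.5225, 0.2417, 0.0963]
orientation: [0.0, 0.823, 0.568, 0.0]
force: [-0.0, -2.8, 5.2]
grip_width: 0.374
```

Run:
```python
from rig import ctrl
from h import *
s=ctrl.observe(); S=ctrl.snapshot("side");T=ctrl.snapshot("top")
print(s["ee_pos"],s["force"],s["grip_width"],s["time_s"])
b=blobs(S["frame"],(105,100,50),(125,255,255),(270,100,330,180))[0]
t=max(blobs(T["frame"],(105,100,50),(125,255,255),(170,140,250,220)),key=lambda b:b[0]);print(b,t)
p,e=tri([ray(S,*b[1]),ray(T,*t[1])]);q=p-[.507,.205,.045];print(p,e,"u",q@[.3543,.9351,0],"s",q@[.9351,-.3543,0])
p=plane(S,*b[1],.115)-[.507,.2050,.045]; print("u",p@[.3543,.9351,0],"s",p@[.9351,-.3543,0])
```

```text
[0.52247627 0.24174863 0.09625467] [-0.00734779 -2.76081931  5.23088107] 0.37441113763200035 6.4
(np.int32(146), array([300.64, 126.21]), (300.5, 126.2, 6.9), array([294, 120,  14,  14], dtype=int32)) (np.int32(268), array([203.19, 174.2 ]), (203.0, 174.4, 9.6), array([194, 165,  19,  19], dtype=int32))
[0.52053519 0.23450298 0.11870831] [np.float64(0.0001488509474051818), np.float64(0.00014885094740497537)] u 0.03238375579139143 s 0.002203848106147615
u 0.03666302855859702 s 0.0017793877351975293
```

Triangulation gives 0.41–0.45 rad with a 2 mm offset, so the stick is not clearly at the stop yet. I'll go a little further.

step_arm([
  [[0.06, 0, 0.03, 0], [0.05, 0, 0.03, 0], [0, 0, 0, 0], [0, 0, 0, 0]],
])

```text
time_s: 6.9
ee_pos: [0.5237, 0.2457, 0.0938]
orientation: [0.0, 0.823, 0.568, -0.0]
force: [-0.6, -3.4, 7.8]
grip_width: 0.374
```

Run:
```python
from rig import ctrl
from h import *
s=ctrl.observe(); S=ctrl.snapshot("side");T=ctrl.snapshot("top")
cv2.imwrite("pics/m5.png",np.vstack([cv2.resize(T["frame"][100:250,130:350],(440,300)),cv2.resize(S["frame"][60:220,200:420],(440,300))]))
print(s["ee_pos"],s["force"],s["grip_width"],s["time_s"])
b=blobs(S["frame"],(105,100,50),(125,255,255),(270,100,330,180))[0]
t=max(blobs(T["frame"],(105,100,50),(125,255,255),(170,140,250,220)),key=lambda b:b[0]);print(b,t)
p,e=tri([ray(S,*b[2][:2]),ray(T,*t[2][:2])]);q=p-[.507,.205,.045];print(p,e,"u",q@[.3543,.9351,0],"s",q@[.9351,-.3543,0])
p=plane(S,*b[1],.115)-[.507,.2050,.045]; print("u",p@[.3543,.9351,0],"s",p@[.9351,-.3543,0])
```

```text
[0.52372324 0.24574556 0.09383712] [-0.5529829  -3.37137018  7.77936966] 0.37402542212483947 6.9
(np.int32(145), array([300.66, 125.76]), (300.6, 125.7, 6.8), array([294, 119,  14,  14], dtype=int32)) (np.int32(273), array([201.45, 173.75]), (201.4, 173.7, 9.7), array([192, 164,  20,  20], dtype=int32))
[0.52170932 0.2383469  0.11684639] [np.float64(0.00018249235027362998), np.float64(0.00018249235027362418)] u 0.03639419749899058 s 0.0019398814470113536
u 0.0382854527707307 s 0.0017733970470630096
```

View pics/m5.png

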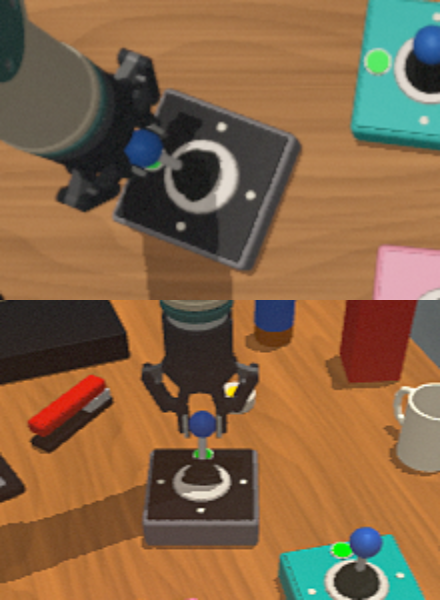

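The knob is at 36 mm and z = 0.117, so about 0.47 rad, with 2 mm sideways. A last small nudge, then I hold for over 2 s.

step_arm([
  [[0.04, 0, 0.02, 0], [0, 0, 0, 0], [0, 0, 0, 0], [0, 0, 0, 0], [0, 0, 0, 0]],
])

```text
time_s: 7.5
ee_pos: [0.5241, 0.2464, 0.0934]
orientation: [0.0, 0.823, 0.568, -0.001]
force: [-1.0, -5.2, 11.0]
grip_width: 0.377
```

step_arm([
  [[0, 0, 0, 0], [0, 0, 0, 0], [0, 0, 0, 0], [0, 0, 0, 0], [0, 0, 0, 0]],
])

```text
time_s: 8.0
ee_pos: [0.5241, 0.2464, 0.0934]
orientation: [0.0, 0.823, 0.568, -0.001]
force: [-3.0, -5.2, 10.5]
grip_width: 0.377
```

step_arm([
  [[0, 0, 0, 0], [0, 0, 0, 0], [0, 0, 0, 0], [0, 0, 0, 0], [0, 0, 0, 0]],
])

```text
time_s: 8.5
ee_pos: [0.524, 0.2464, 0.0933]
orientation: [0.0, 0.823, 0.568, -0.001]
force: [-2.3, -5.1, 10.2]
grip_width: 0.378
```

step_arm([
  [[0, 0, 0, 0], [0, 0, 0, 0], [0, 0, 0, 0], [0, 0, 0, 0], [0, 0, 0, 0]],
])

```text
time_s: 9.0
ee_pos: [0.5241, 0.2464, 0.0934]
orientation: [0.0, 0.823, 0.568, -0.001]
force: [-0.9, -5.5, 9.5]
grip_width: 0.374
```

step_arm([
  [[0, 0, 0, 0], [0, 0, 0, 0], [0, 0, 0, 0]],
])

```text
time_s: 9.3
ee_pos: [0.5241, 0.2464, 0.0934]
orientation: [0.0, 0.823, 0.568, -0.001]
force: [-0.8, -5.0, 10.7]
grip_width: 0.373
```

Run:
```python
from rig import ctrl
from h import *
s=ctrl.observe(); S=ctrl.snapshot("side");T=ctrl.snapshot("top")
print(s["ee_pos"],s["force"],s["grip_width"],s["time_s"])
b=blobs(S["frame"],(105,100,50),(125,255,255),(270,100,330,180))[0]
t=max(blobs(T["frame"],(105,100,50),(125,255,255),(170,140,250,220)),key=lambda b:b[0])
p,e=tri([ray(S,*b[2][:2]),ray(T,*t[2][:2])]);q=p-[.507,.205,.045];print(p,e,"u",q@[.3543,.9351,0],"s",q@[.9351,-.3543,0])
```

```text
[0.52405173 0.24641784 0.09335909] [-0.77648644 -5.01113621 10.74077939] 0.37324984819410073 9.3
[0.52176804 0.23924001 0.11601168] [np.float64(0.0002661486646841442), np.float64(0.000266148664684224)] u 0.03725015358996364 s 0.0016783555567977824
```

The force rose at the stop and the hold lasted 2.4 s. I'll bring it back along the arc.

step_arm([
  [[-0.18, 0, -0.11, 0], [-0.19, 0, -0.08, 0], [-0.19, 0, -0.06, 0], [-0.2, 0, -0.04, 0], [-0.2, 0, -0.01, 0]],
])

```text
time_s: 9.9
ee_pos: [0.5105, 0.2129, 0.1051]
orientation: [-0.001, 0.823, 0.569, 0.001]
force: [0.1, 2.1, 1.1]
grip_width: 0.377
```

step_arm([
  [[0, 0, 0, 0], [0, 0, 0, 0]],
])

```text
time_s: 10.1
ee_pos: [0.5106, 0.2126, 0.1051]
orientation: [-0.0, 0.823, 0.568, 0.0]
force: [-0.2, 2.0, 3.8]
grip_width: 0.375
```

Run:
```python
from rig import ctrl
from h import *
s=ctrl.observe(); S=ctrl.snapshot("side");T=ctrl.snapshot("top")
print(s["ee_pos"],s["force"],s["grip_width"],s["time_s"])
b=blobs(S["frame"],(105,100,50),(125,255,255),(270,100,330,180))[0]
t=max(blobs(T["frame"],(105,100,50),(125,255,255),(170,140,250,220)),key=lambda b:b[0])
p,e=tri([ray(S,*b[2][:2]),ray(T,*t[2][:2])]);q=p-[.507,.205,.045];print(p,e,"u",q@[.3543,.9351,0],"s",q@[.9351,-.3543,0])
```

```text
[0.51057557 0.212612   0.10509058] [-0.15392912  1.98004243  3.7944398 ] 0.374691708244464 10.1
[0.50866767 0.20608049 0.12720719] [np.float64(4.216166571414948e-05), np.float64(4.216166571403688e-05)] u 0.0016012234862594359 s 0.0011766168917679784
```

The knob is upright again (u = 1.6 mm, s = 1.2 mm). Now I open and rise.

step_arm([
  [[0, 0, 0, 0], [0, 0, 0, 0], [0, 0, 0, 0], [0, 0, 0, 0], [0, 0, 0, 0]],
], fingers=1)

```text
time_s: 10.7
ee_pos: [0.5106, 0.2118, 0.1045]
orientation: [0.0, 0.823, 0.568, -0.0]
force: [-0.0, -0.1, -0.7]
grip_width: 1.005
```

step_arm([
  [[0, 0, 0, 0], [0, 0, 0, 0], [0, 0, -0.3, 0], [0, 0, -0.6, 0], [0, 0, -0.8, 0]],
])

```text
time_s: 11.2
ee_pos: [0.5098, 0.2116, 0.1732]
orientation: [-0.0, 0.823, 0.568, -0.001]
force: [0.9, 0.8, 0.1]
grip_width: 0.998
```

step_arm([
  [[0, 0, -0.8, 0], [0, 0, -0.8, 0], [0, 0, -0.4, 0], [0, 0, 0, 0], [0, 0, 0, 0]],
])

```text
time_s: 11.7
ee_pos: [0.5104, 0.2121, 0.253]
orientation: [-0.0, 0.823, 0.568, 0.0]
force: [0.9, -0.9, -0.2]
grip_width: 1.003
```

Run:
```python
from rig import ctrl
from h import *
s=ctrl.observe(); S=ctrl.snapshot("side");T=ctrl.snapshot("top");c=ctrl.snapshot("wrist")
cv2.imwrite("pics/m6.png",np.vstack([cv2.resize(c["frame"],(440,275)),cv2.resize(S["frame"][60:220,200:420],(440,300))]))
print(s["ee_pos"],s["force"],s["grip_width"],s["time_s"])
b=blobs(S["frame"],(105,100,50),(125,255,255),(270,100,330,180))[0]
for t in blobs(T["frame"],(105,100,50),(125,255,255),(170,140,250,220)):
    p,e=tri([ray(S,*b[2][:2]),ray(T,*t[2][:2])]);q=p-[.507,.205,.045];print(t[0],p,e,"u",q@[.3543,.9351,0],"s",q@[.9351,-.3543,0])
w=max(blobs(c["frame"],(105,100,50),(125,255,255)),key=lambda b:b[0]);print(wplane(c,s,*w[1],.125))
```

```text
[0.51036097 0.21206818 0.25297701] [ 0.92817626 -0.94241247 -0.19101142] 1.0027447764860036 11.7
307 [0.50788481 0.20432898 0.1256444 ] [np.float64(0.00030760090276257986), np.float64(0.000307600902762562)] u -0.00031398340724009 s 0.001065128427221422
[0.50826888 0.20644314 0.125     ]
```

View pics/m6.png

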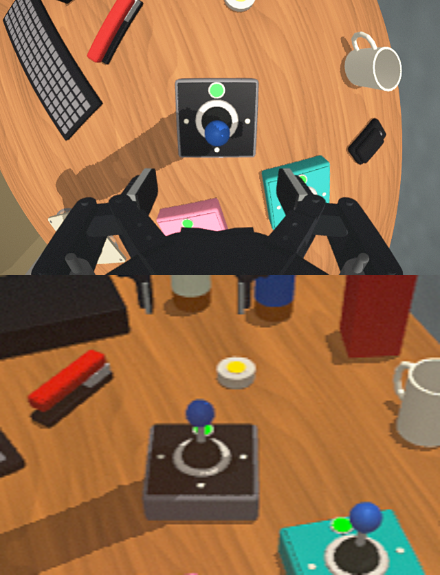

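The stick is upright and free, and the gripper is 110 mm above it and touches nothing. I'm handing in.

```bash
python3 -c "
from rig import ctrl
print(ctrl.hand_in())"
```

```text
the job is handed in; nothing more can be done
None
```

I tilted the blue-knobbed stick on the grey and black console straight towards its green mark and held it at the stop for about 2.4 s. I then brought it back upright, let go and handed in at about 12 s; hand-in reports no verdict.

- **Hold:** the knob was 37 mm towards the mark, a tilt of about 0.48 rad, and about 2 mm sideways. The force rose to about 5 N, which fits the stick being against its stop.
- **Release:** the last camera check put the knob within about 1 mm of upright at a height of 0.126 m. The gripper was open and well clear, and the wrist force was only noise (about 1 N).
- **Other console:** I never moved the arm near the red-knobbed console.
- **Disagreements:** the wrist camera and the fixed cameras differed by about 2 mm in y, which is within the calibration. The knob slipped or gave a few millimetres in the grip, so I pushed in small extra steps, checked by camera, until the force showed the stop.

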